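# Lock the control-box cover of the fly press

## Task

The metal cover of the low control box is held by two wing-headed quarter-turn fasteners; one is locked, the other still stands proud with its wing across the box. Push the proud one in against its spring and turn it clockwise a quarter turn until it locks and stays down when you let go. Leave the other fastener locked.

Things in the scene. Friction and masses are not known exactly. Their poses are not given: they have to be found in the camera images.
- wing_center (a point): Centre of the open fastener's upright dark steel wing, near either end of the fixed 178 x 268 mm cover (its top 60 mm above the bench). Wing 40 mm long (own x), 10 thick (own y), 26 tall (z up): its top 13 mm above this point, its foot 13 mm below, on a 42 mm round flange 4 mm thick that turns with it. Open, the flange stands 15 mm clear of a fixed collar; locked, 6.5 mm.
- plunger (a joint): How far the open fastener is pushed straight down, m: 0 proud (start), 0.014 bottom stop. The spring pushes up with 3 N at 0, rising to 10 N at 0.014. Beyond 0.011 it is free to turn; pushed less, it is blocked at about 0.36 rad. Turned beyond 1.3 rad and let go, it rises only to 0.0085, caught in a notch: locked.
- wing (a joint): Clockwise turn, seen from above, of the open fastener about the vertical axis through wing_center, rad: 0 to 0.2 at the start (0: wing square across the box's length), stop at 1.57 (wing along the box's length). Turning takes under 0.1 N m.
- wing_locked (a joint): The same turn of the other fastener, an identical twin 180 mm away at the other end of the cover, already locked: 1.45 to 1.57, to be left so.

How it is judged:
At the end, for the whole second after the job is handed in: The fastener that stood proud is locked: turned clockwise by at least 1.15 rad (66 degrees) and, let go, held down by its notch at 6 to 10.5 mm; the other fastener is still turned at least 1.15 rad (value of joint each of wing, wing_locked above 1.15 rad and value of joint plunger between 0.006 and 0.0105 m); the robot touches nothing.
It fails at once if the fastener is forced round past its stop without being pushed in (value of joint wing between 0.5 and 1.1 rad and value of joint plunger below 0.007 m).
It also fails if it takes over 32 s, if anything falls off the work surface, if the arm or the gripper's body presses on something with over 40 N, if the wrist force passes 120 N, or if a joint passes its speed limit or range.

## Robot

A 7-joint arm with a two-finger parallel gripper is mounted at the origin on the work surface. World frame = base frame: x ahead of the robot, y to its left, z up, the work surface at z = 0. Lengths are in m, angles in rad, forces in N, time in s.
With the tool pointing down it reaches from about 0.35 to 0.9 m from the base axis. Payload 8.1 kg.
Tool frame: the origin (TCP) lies on the centre line of the jaws, within the pads' length; the fingertips stand 19 mm ahead of it and the grasp point (between the pads) is the TCP; z points along the fingers, y is the direction in which the jaws open and shut (so a half turn about z gives the same grasp; the last joint's range is limited). The gripper opens to 92 mm and grips with 3 to 60 N. Pads are 19 mm wide; open, the fingers measure 130 mm over their backs; the gripper's body (75 mm by 190 mm) begins 47 mm behind the grasp point.
Start: joints at [-1.407, 0.434, 0.025, 1.573, -0.012, 1.134, -0.075], TCP at [0.165, 0.603, 0.246] pointing down, gripper open.
Joint ranges: [-2.62, 2.62], [-0.44, 2.09], [-1.27, 1.32], [0.08, 2.57], [-1.32, 4.46], [0.12, 2], [-2.74, 2.74]. Speed limits (rad/s): [2.22, 2.22, 3.01, 3.01, 3.14, 3.14, 3.14].

## Interface

Orientations are given as a rotation vector (axis times angle).
In Python, from cell import monitor, imaging, workorder, outline_of gives the robot as it stands.
- The arm moves only by the tool move_arm, never from a script. Its argument "series" is a list of rows, each a list of 6 numbers: the shift along the world's x, y, z in cm, then the turn, a rotation vector about the world's x, y, z in degrees. A call has 1 to 8 rows; each row shifts and turns the commanded pose from where the row before left it; what a row does not reach is not made up. A row lasts 1/10 s, in which the tool goes at most 50 mm and 8.59 degrees, less where a joint would pass 70% of its speed; a pose out of reach is approached as far as the arm can. A call with a gripper value outside its range is refused whole. "grip" is the opening, from 0 (shut) to 1 (fully open), set as the call begins (left out, the last holds). The fingers move at their own pace and stop on an object; "force" is the grip in N (left out, the last holds). Time passes only in rows, so rows that do not move let the fingers close. It gives the time, the measured TCP pose, the force and the opening at its end, in the units of the state.
- monitor.observe(): the state, without advancing time (a new reading comes with each control period).
- imaging.get_image(name): name is "side" or "top" or "wrist"; returns a dict with "color" (400x640x3 uint8, red, green, blue), "fx", "fy", "cx", "cy" (pixels), "dist_coeffs" ([k1, k2, p1, p2, k3] as OpenCV has them; the pictures are not rectified), "rvec" (rotation vector, rad) and "tvec" (3), from world to camera coordinates, as OpenCV has them; the wrist camera has in their place "mount" (4x4, takes a point from camera to tool coordinates, whose origin is the TCP and whose axes are the flange's). Camera axes: x right, y down, z forward; pixel columns grow to the right and rows downward; lengths in m; the calibration is good to about 2 mm. A picture is of the moment at which its call begins: read the wrist's pose just before it. There is no depth.
- workorder.sign_off(): hands the job in, once; it reports no verdict.
Trained networks look in the newest picture that a camera, given by its name, has taken for a name from the list of things; names that differ only in an ending like _2 or _b are one class to them, and where a whole thing is asked for, a point or a joint stands for the part that bears it (a point fixed in the world has none). Each returns a list of dicts, best first, with "p" (0 to 1); they miss things now and then, are a little off and sometimes report something else, mostly with a low value. They report only what shows in the picture. A call takes as long as a camera call.
- outline_of(camera, thing): "mask" (400x640 bool, what is visible of it) and "rect" ([left, top, width, height] in pixels, round what is visible of it).
The state is a dict: "clock": time; "joints": joint angles; "dq": joint speeds; "joint_efforts": joint torques, N m; "position": TCP position; "ee_rot": TCP orientation; "force": force on the tool from outside, world axes, zero at the start; "ft_torque": the same for the moment, N m; "width": opening from 0.0 (shut) to 1.0 (fully open).
Only numpy, scipy, OpenCV 4.12 (cv2) and the standard library are available. Lean on these libraries where they do the work, as an engineer would, in place of code of your own. Each camera call takes 0.05 s, during which the arm holds its last target. There are 200 camera calls.

## Working session

There is one attempt and no reset: what is moved stays moved. The work goes in short steps, Python scripts to look and compute and a tool call to move; the robot and the scene stay as the last step left them, time stands still between calls to the robot, and variables do not carry over. Pictures are saved under pics/ and viewed, about 8 in all and at most 12, crops included, and the job is handed in when it is done.

Besides the shell and the picture viewer there is one more tool, called after "Call:" as a command line: name --pt "numbers of a row" for each row, then --argument value for the rest. move_arm: Moves the arm, as the interface text tells. Its arguments: {"type":"object","properties":{"series":{"type":"array"},"grip":{"type":"number"},"force":{"type":"number"}},"required":["series"]}

```bash
mkdir -p pics
cat > h.py <<'E'
import numpy as np, cv2
from cell import monitor, imaging, workorder, outline_of
def cam(n):
    s=monitor.observe(); im=imaging.get_image(n)
    K=np.array([[im['fx'],0,im['cx']],[0,im['fy'],im['cy']],[0,0,1.]]); D=np.array(im['dist_coeffs'],float)
    if 'mount' in im:
        T=np.eye(4); T[:3,:3]=cv2.Rodrigues(np.array(s['ee_rot'],float))[0]; T[:3,3]=s['position']
        T=T@np.array(im['mount'])
    else:
        C=np.eye(4); C[:3,:3]=cv2.Rodrigues(np.array(im['rvec'],float))[0]; C[:3,3]=np.ravel(im['tvec']); T=np.linalg.inv(C)
    return im['color'],K,D,T
def onz(px,K,D,T,z):
    p=cv2.undistortPoints(np.array(px,float).reshape(-1,1,2),K,D).reshape(-1,2)
    d=np.c_[p,np.ones(len(p))]@T[:3,:3].T; o=T[:3,3]
    return o+d*((z-o[2])/d[:,2])[:,None]
def proj(P,K,D,T):
    C=np.linalg.inv(T); return cv2.projectPoints(np.array(P,float).reshape(-1,1,3),cv2.Rodrigues(C[:3,:3])[0],C[:3,3],K,D)[0].reshape(-1,2)
E
python3 - <<'E'
from h import *
ims=[]
for n in ['top','side']:
    c,K,D,T=cam(n); ims.append(c)
    print(n,T[:3,3].round(3))
    for t in ['wing_center','wing','wing_locked','plunger']:
        for o in outline_of(n,t)[:3]:
            m=o['mask']; ys,xs=np.nonzero(m); ct=[xs.mean(),ys.mean()]
            print(t,round(o['p'],2),o['rect'],np.round(ct,1),onz([ct],K,D,T,.09).round(3))
a=np.vstack([cv2.resize(i,(480,300)) for i in ims]); cv2.imwrite('pics/a.png',a[:,:,::-1])
print(monitor.observe())
E
```

```text
top [0.492 0.065 0.912]
wing_center 0.82 [204.1, 244.7, 29.7, 24.6] [216.6 257.6] [[0.497 0.228 0.09 ]]
wing_center 0.32 [308.3, 223.1, 26.2, 25.8] [322.5 236.9] [[0.531 0.052 0.09 ]]
wing 0.94 [206.2, 246.9, 21.1, 20.0] [216.8 257.2] [[0.498 0.227 0.09 ]]
wing 0.23 [201.8, 246.2, 25.5, 22.7] [216.7 257.3] [[0.498 0.228 0.09 ]]
wing_locked 0.97 [310.6, 221.5, 25.6, 30.5] [322.5 236.9] [[0.531 0.052 0.09 ]]
plunger 0.63 [204.4, 243.3, 24.1, 24.7] [216.9 257.4] [[0.498 0.227 0.09 ]]
side [ 0.218 -0.475  0.628]
wing_center 0.78 [224.6, 160.6, 14.3, 22.2] [229.8 172.9] [[0.5  0.23 0.09]]
wing 0.67 [219.7, 161.5, 22.0, 22.5] [229.8 173.4] [[0.5   0.228 0.09 ]]
wing_locked 0.88 [279.5, 204.4, 24.5, 30.3] [292.2 221.5] [[0.526 0.043 0.09 ]]
wing_locked 0.73 [220.1, 163.0, 20.8, 21.2] [229.7 173.5] [[0.499 0.228 0.09 ]]
plunger 0.82 [221.5, 161.7, 19.0, 29.7] [229.7 174. ] [[0.499 0.227 0.09 ]]
plunger 0.3 [279.1, 206.3, 26.0, 26.8] [291.9 221.1] [[0.526 0.045 0.09 ]]
{'clock': 0.5, 'joints': array([-1.40661589,  0.43452328,  0.02501128,  1.57321798, -0.01158067,
        1.13400974, -0.07509152]), 'dq': array([-4.56371196e-04, -1.71480997e-03, -1.15862727e-03, -1.00835045e-03,
       -2.83512506e-04,  1.09434303e-03, -9.96606361e-05]), 'joint_efforts': array([-1.05384010e-03, -6.67147350e+01,  9.82692651e-01, -3.14569938e+01,
       -6.08673971e-02,  3.38667864e-02,  4.86827525e-05]), 'position': array([0.16480584, 0.60287955, 0.24572053]), 'ee_rot': array([ 4.17934021e-01,  3.11363468e+00, -2.36373885e-05]), 'force': array([-0.91612864,  1.03776699, -0.26308504]), 'ft_torque': array([ 0.01457235,  0.01750383, -0.06589141]), 'width': 1.0011773872934462}
```

View pics/a.png

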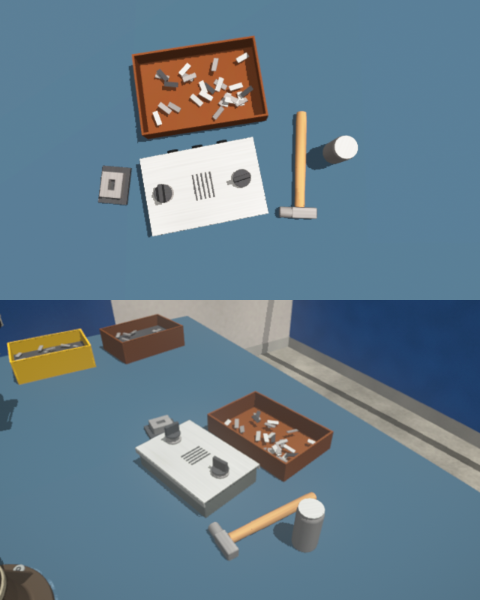

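The top view shows the left fastener at about (163,193) in the resized picture, with its wing across the box: this is the open one. The right one at about (241,178) lies along the box and is locked. Their measured spacing of about 179 mm fits the given 180. I'll approach for a closer look.

Call:
move_arm --pt "3 -3.4 0 0 0 7" --pt "3 -3.4 0 0 0 7" --pt "3 -3.4 0 0 0 6" --pt "3 -3.4 0 0 0 0" --pt "3 -3.4 0 0 0 0" --pt "3 -3.4 0 0 0 0" --pt "3 -3.4 0 0 0 0" --pt "3 -3.4 0 0 0 0" --grip 0.6

```text
clock: 1.3
position: [0.4058, 0.3294, 0.246]
ee_rot: [-0.129, 3.138, 0.001]
force: [1.1, 1.3, -0.2]
width: 0.598
```

Call:
move_arm --pt "3 -3.4 0 0 0 0" --pt "2.5 -3 0 0 0 0" --pt "2.0 -2.5 0 0 0 0" --pt "0 0 0 0 0 0" --pt "0 0 0 0 0 0"

```text
clock: 1.8
position: [0.48, 0.2415, 0.2458]
ee_rot: [0.126, -3.139, -0.0]
force: [0.2, 1.4, -0.2]
width: 0.6
```

```bash
cat > look.py <<'E'
from h import *
import sys
s=monitor.observe(); print(s['clock'],s['position'],s['ee_rot'],s['force'])
R=cv2.Rodrigues(s['ee_rot'])[0]; print('jaw yaw',np.degrees(np.arctan2(R[1,1],R[0,1])))
c,K,D,T=cam('wrist'); cv2.imwrite(sys.argv[1],c[:,:,::-1])
print('cam',T[:3,3])
for t in ['wing_center','wing','wing_locked']:
    for o in outline_of('wrist',t)[:2]:
        ys,xs=np.nonzero(o['mask']); print(t,round(o['p'],2),o['rect'],xs.mean(),ys.mean(),onz([[xs.mean(),ys.mean()]],K,D,T,.095).round(4))
E
python3 look.py pics/b.png
```

```text
1.8 [0.47999215 0.2415221  0.24576992] [ 1.26289836e-01 -3.13897642e+00 -4.65418012e-04] [ 0.16599912  1.4174686  -0.18597217]
jaw yaw 94.6078545200614
cam [0.39700432 0.23597707 0.38455818]
wing_center 0.95 [285.6, 183.2, 36.2, 41.2] 304.40842490842493 202.71978021978023 [[0.4974 0.2311 0.095 ]]
wing 0.7 [287.8, 183.0, 36.9, 43.1] 304.56580211335256 202.69644572526417 [[0.4973 0.2312 0.095 ]]
wing_locked 0.83 [126.6, 198.7, 47.5, 31.4] 151.88262056414922 216.0282074613285 [[0.5266 0.0629 0.095 ]]
```

View pics/b.png

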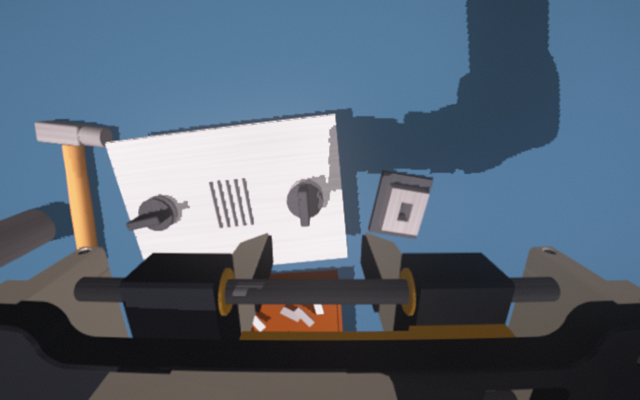

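The wrist view shows the open wing at about (304,203), nearly vertical in the picture, and the locked one at about (152,215). Next I'll fit position, height and angle with a crop and an overlay.

```bash
cat > fit.py <<'E'
from h import *
from scipy.optimize import least_squares
import itertools
V={n:cam(n) for n in ['wrist','top','side']}; obs={}
for n in V:
    o=outline_of(n,'wing_center'); 
    if o:
        ys,xs=np.nonzero(o[0]['mask']); obs[n]=(o[0]['p'],xs.mean(),ys.mean()); print(n,obs[n])
f=lambda P:np.concatenate([(proj(P,*V[n][1:])-np.array(obs[n][1:])).ravel() for n in obs])
r=least_squares(f,[.498,.228,.09]); P=r.x; print('tri',P.round(4),f(P).round(1))
def box(P,a):
    L=np.array(list(itertools.product([-.02,.02],[-.005,.005],[-.013,.013])))
    c,s=np.cos(a),np.sin(a); return P+L@np.array([[c,s,0],[-s,c,0],[0,0,1]])
out=[]
for n,z in [('wrist',10),('top',12)]:
    c,K,D,T=V[n]; u,v=np.round(proj(P,K,D,T)[0]).astype(int); h=200//z
    crop=cv2.resize(c[v-h:v+h,u-h:u+h],None,fx=z,fy=z,interpolation=cv2.INTER_CUBIC)
    row=[crop]
    im=crop.copy()
    for a,col in [(11,(255,0,0)),(0,(0,255,0))]:
        q=((proj(box(np.array([P[0],P[1],.095]),np.radians(a)),K,D,T)-[u-h,v-h]+.5)*z).astype(int)
        for i,j in itertools.combinations(range(8),2):
            if bin(i^j).count('1')==1: cv2.line(im,tuple(map(int,q[i])),tuple(map(int,q[j])),col,1)
    row.append(im); out.append(cv2.resize(np.hstack(row),(600,300)))
cv2.imwrite('pics/c.png',np.vstack(out)[:,:,::-1])
E
python3 fit.py
```

```text
wrist (0.65, np.float64(302.6850533807829), np.float64(203.37010676156584))
side (0.78, np.float64(229.7340425531915), np.float64(173.31914893617022))
tri [0.4999 0.2309 0.0881] [-0.   0.2 -0.3  0.2]
```

View pics/c.png

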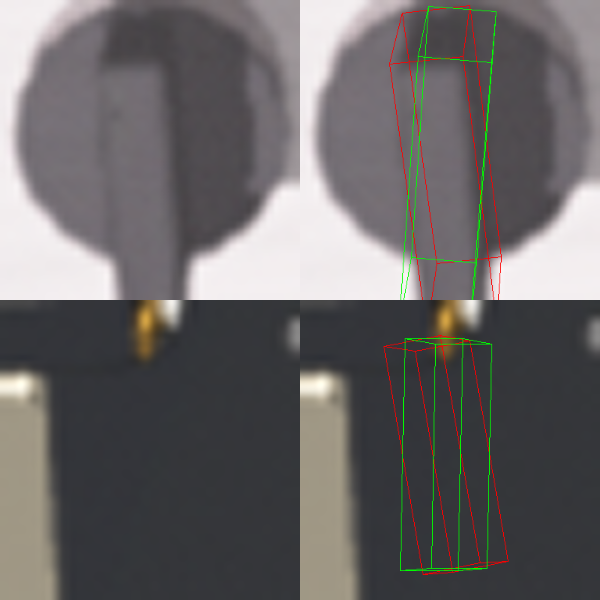

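The angle works out at about 4.6° (jaw yaw is 94.6°, so it is already aligned), with the wing at about (0.499, 0.231). Now I'll move above it and descend.

Call:
move_arm --pt "1 -0.5 -2 0 0 0" --pt "0.9 -0.55 -3 0 0 0" --pt "0 0 -3 0 0 0" --pt "0 0 -1.5 0 0 0" --pt "0 0 0 0 0 0" --pt "0 0 0 0 0 0"

```text
clock: 2.9
position: [0.4989, 0.2316, 0.1511]
ee_rot: [-0.129, 3.139, 0.0]
force: [0.2, 0.1, 0.1]
width: 0.598
```

```bash
python3 look.py pics/d.png
python3 - <<'E'
from h import *
c,K,D,T=cam('wrist')
for z in (.088,.095,.108): print(z,proj([.499,.231,z],K,D,T).round(1))
E
```

```text
2.9 [0.49894802 0.2315682  0.15110636] [-1.29259919e-01  3.13892439e+00  3.67826545e-05] [0.16229541 0.07088264 0.08707635]
jaw yaw 94.71617972026365
cam [0.41595996 0.22590107 0.28988853]
wing_center 0.93 [288.4, 191.3, 53.8, 61.4] 313.9702618730581 220.1380381713271 [[0.4966 0.2307 0.095 ]]
wing 0.81 [288.7, 192.8, 52.1, 63.5] 313.92459447610696 219.88426128890836 [[0.4964 0.2306 0.095 ]]
wing_locked 0.69 [61.3, 212.7, 68.4, 46.3] 102.33703703703704 234.80793650793652 [[0.5227 0.0683 0.095 ]]
0.088 [[313.9 218.5]]
0.095 [[313.8 222. ]]
0.108 [[313.7 229.3]]
```

View pics/d.png

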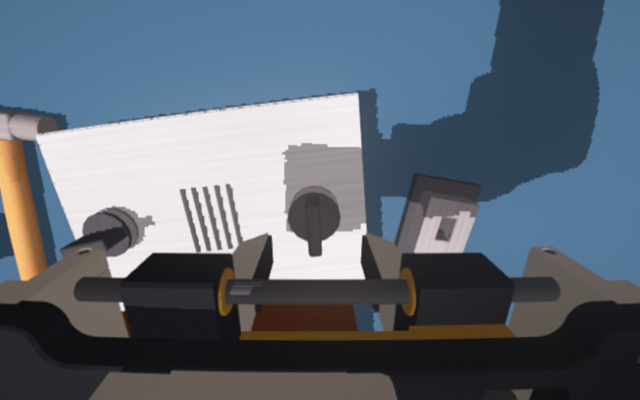

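The wing at about (314,222) is centred between the jaws and the projection agrees. I'll descend 4.4 cm and close.

Call:
move_arm --pt "0 0 -1.5 0 0 0" --pt "0 0 -1.5 0 0 0" --pt "0 0 -1 0 0 0" --pt "0 0 -0.4 0 0 0" --pt "0 0 0 0 0 0" --pt "0 0 0 0 0 0"

```text
clock: 3.75
position: [0.4991, 0.2316, 0.1072]
ee_rot: [-0.129, 3.138, 0.001]
force: [0.1, -0.4, 0.7]
width: 0.599
```

Call:
move_arm --pt "0 0 0 0 0 0" --pt "0 0 0 0 0 0" --pt "0 0 0 0 0 0" --pt "0 0 0 0 0 0" --pt "0 0 0 0 0 0" --pt "0 0 0 0 0 0" --grip 0 --force 40

```text
clock: 4.35
position: [0.4986, 0.2308, 0.1067]
ee_rot: [0.129, -3.138, 0.001]
force: [-1.7, -9.1, 3.3]
width: 0.13
```

Call:
move_arm --pt "0 0 0 0 0 0" --pt "0 0 -0.3 0 0 0" --pt "0 0 -0.3 0 0 0" --pt "0 0 -0.3 0 0 0" --pt "0 0 -0.35 0 0 0" --pt "0 0 0 0 0 0" --pt "0 0 0 0 0 0"

```text
clock: 5.05
position: [0.4987, 0.2297, 0.0944]
ee_rot: [0.127, -3.138, 0.003]
force: [-2.0, -7.8, 7.8]
width: 0.105
```

Call:
move_arm --pt "0 0 -0.1 0 0 0" --pt "0 0 -0.1 0 0 0" --pt "0 0 0 0 0 0" --pt "0 0 0 0 0 0" --force 50

```text
clock: 5.45
position: [0.4987, 0.2297, 0.0927]
ee_rot: [0.127, -3.138, 0.003]
force: [-1.5, -6.1, 10.7]
width: 0.099
```

Call:
move_arm --pt "0 0 0 0 0 -6" --pt "0 0 0 0 0 -6" --pt "0 0 0 0 0 -6" --pt "0 0 0 0 0 -4" --pt "0 0 0 0 0 0"

```text
clock: 5.95
position: [0.4988, 0.2298, 0.0927]
ee_rot: [-0.478, -3.105, 0.003]
force: [-2.4, -6.7, 10.9]
width: 0.103
```

```bash
python3 -c "
from h import *
s=monitor.observe(); print(s['position'],s['force'],s['ft_torque'],s['width'],s['joints'].round(2))"
```

```text
[0.4988096  0.22979512 0.09273643] [-2.36483092 -6.70304118 10.88963322] [-1.48191763  0.62150126 -0.03741636] 0.10322775946644029 [-0.69  0.5   0.22  1.94 -0.15  0.73  0.88]
```

Pressed in and turning freely, with low torque and no block. I'll carry on.

Call:
move_arm --pt "0 0 0 0 0 -7" --pt "0 0 0 0 0 -7" --pt "0 0 0 0 0 -7" --pt "0 0 0 0 0 -7" --pt "0 0 0 0 0 -7" --pt "0 0 0 0 0 -7" --pt "0 0 0 0 0 0"

```text
clock: 6.65
position: [0.4989, 0.2299, 0.0927]
ee_rot: [1.561, 2.725, -0.002]
force: [-2.3, -6.8, 9.4]
width: 0.106
```

Call:
move_arm --pt "0 0 0 0 0 -7" --pt "0 0 0 0 0 -6" --pt "0 0 0 0 0 -4" --pt "0 0 0 0 0 0" --pt "0 0 0 0 0 0"

```text
clock: 7.15
position: [0.499, 0.2299, 0.0928]
ee_rot: [1.942, 2.469, -0.002]
force: [-1.7, -6.3, 9.8]
width: 0.106
```

```bash
python3 look.py pics/e.png; python3 -c "
from h import *
s=monitor.observe(); print(s['ft_torque'],s['width'])"
```

```text
7.15 [0.4989874  0.22989193 0.0927649 ] [ 1.94160231e+00  2.46869444e+00 -1.52795777e-03] [-1.70972292 -6.32828752  9.78515243]
jaw yaw 13.630631854414721
cam [0.48044935 0.31369333 0.23144044]
wing_center 0.59 [283.3, 213.9, 63.2, 61.4] 315.6925355450237 239.55983412322274 [[0.4959 0.2476 0.095 ]]
wing 0.64 [284.9, 214.5, 63.9, 66.2] 315.85530005608524 239.7021873247336 [[0.496  0.2475 0.095 ]]
[-1.55236002  0.51229873 -0.0032431 ] 0.10245555188346957
```

View pics/e.png

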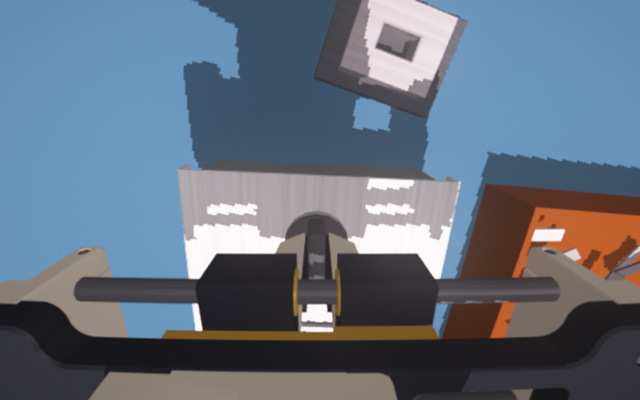

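The wing lies along the box (jaw yaw 13.6° against about 10.6° for square, so the turn is about 1.5 rad). I'll ease up a little, open, and lift away.

Call:
move_arm --pt "0 0 0.2 0 0 0" --pt "0 0 0.2 0 0 0" --pt "0 0 0 0 0 0"

```text
clock: 7.65
position: [0.499, 0.2299, 0.0968]
ee_rot: [1.941, 2.469, -0.001]
force: [-1.1, -6.6, 7.1]
width: 0.107
```

Call:
move_arm --pt "0 0 0 0 0 0" --pt "0 0 0 0 0 0" --pt "0 0 0 0 0 0" --pt "0 0 0 0 0 0" --pt "0 0 0 0 0 0" --pt "0 0 0 0 0 0" --grip 0.6

```text
clock: 8.25
position: [0.4988, 0.2315, 0.0962]
ee_rot: [1.94, 2.471, 0.0]
force: [1.0, -1.2, 0.5]
width: 0.57
```

Call:
move_arm --pt "0 0 1 0 0 0" --pt "0 0 2 0 0 0" --pt "0 0 3 0 0 0" --pt "0 0 4 0 0 0" --pt "-4 1 3 0 0 0" --pt "-4 1 0 0 0 0" --pt "-4 1 0 0 0 0" --pt "0 0 0 0 0 0"

```text
clock: 9.05
position: [0.3747, 0.2626, 0.226]
ee_rot: [-1.932, -2.473, 0.002]
force: [-0.5, 0.2, 0.3]
width: 0.597
```

```bash
sed -i "s/\['wrist','top','side'\]/['side','top']/; s/('wrist',10),('top',12)/('side',8),('top',8)/; s#pics/c#pics/f#; s/\[P\[0\],P\[1\],.095\]/[P[0],P[1],.0865]/; s/(11,(255,0,0)),(0,/(-79,(255,0,0)),(10,/" fit.py; python3 fit.py
python3 - <<'E'
from h import *
for n in ['top','side']:
    c,K,D,T=cam(n)
    if n=='side': cv2.imwrite('pics/g.png',cv2.resize(c[130:260,180:340,::-1],None,fx=4,fy=4,interpolation=cv2.INTER_CUBIC))
    for t in ['wing','wing_locked']:
        for o in outline_of(n,t)[:2]: print(n,t,o['p'],o['rect'])
print(monitor.observe()['force'])
E
```

```text
side (0.61, np.float64(229.34285714285716), np.float64(177.72380952380954))
top (0.61, np.float64(217.32032854209444), np.float64(257.69199178644766))
tri [0.4974 0.2284 0.0805] [-0.1  0.   0.  -0.1]
top wing 0.78 [200.7, 244.6, 29.1, 23.4]
top wing_locked 0.92 [310.7, 222.2, 25.0, 28.8]
top wing_locked 0.73 [201.2, 249.6, 29.6, 19.9]
side wing 0.7 [222.0, 162.2, 19.2, 26.5]
side wing_locked 0.9 [280.2, 206.8, 25.8, 28.9]
[ 0.15805299 -0.10846277 -0.53600909]
```

View pics/f.png

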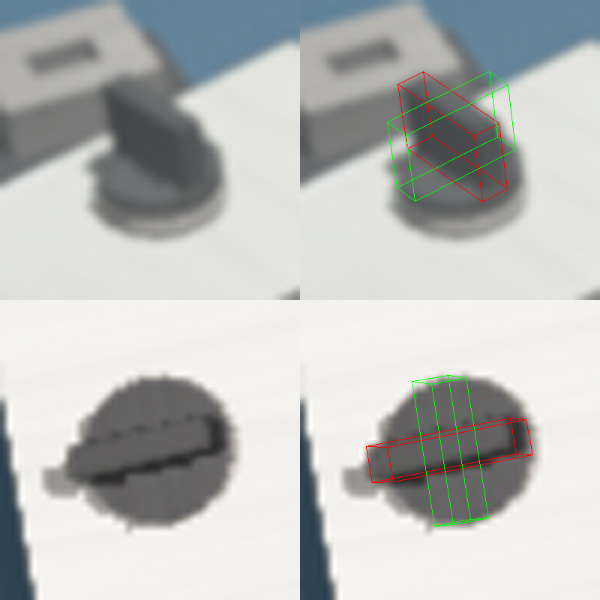

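View pics/g.png

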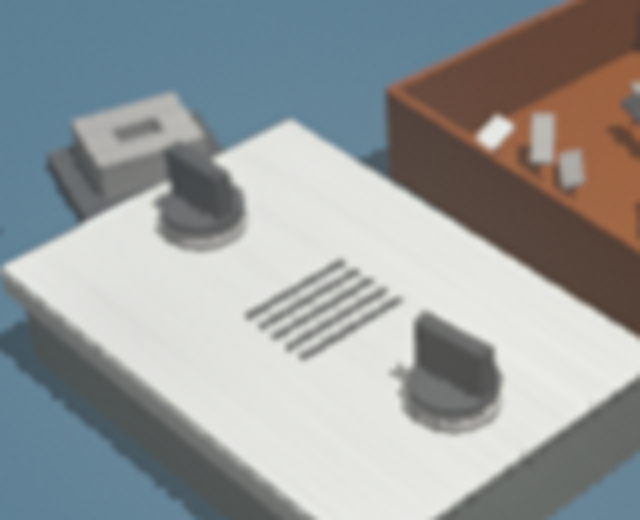

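Both wings now lie along the box. The one I turned sits as low as its twin, and the centroid dropped from z 0.088 to 0.0805, about 8 mm, which fits the 8.5 mm notch. The arm is clear.

```bash
python3 -c "
from cell import workorder; print(workorder.sign_off())"
```

```text
the job is handed in; nothing more can be done
None
```

The proud fastener is now pushed in, turned clockwise and locked, and I have handed the job in at about 9 to 10 s on the robot's clock. I gripped its wing, pushed it down about 14 mm (10.7 N against the spring), turned it about 81°, eased up, let go and backed away.

**Turn:** from the jaw angle against the box, the wing ended about 87° (1.5 rad) round. The last pictures agree: the wing lies along the box, parallel to its twin.

**Height:** after letting go, the fastener's measured height had dropped about 8 mm from where it started. That fits the 8.5 mm notch, and it sits as low as the other one.

**Other fastener:** it still lies along the box, and the arm never went near it.

**Contact:** the gripper was well clear at the end, with residual force of about 0.5 N.

No check failed. The top camera found nothing in the first fit because the arm blocked its view. The two height measurements therefore came from different camera pairs, and the 8 mm drop is good to a few millimetres only.

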